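# Walk a heavy box of glass plates into its shelf bay

### The arm

A 6-joint arm with a two-finger parallel gripper is mounted at the origin on the work surface. World frame = base frame: x ahead of the robot, y to its left, z up, the work surface at z = 0. Lengths are in m, angles in rad, forces in N, time in s.
With the tool pointing down it reaches from about 0.35 to 0.85 m from the base axis. Payload 8.1 kg.
Tool frame: the origin (TCP) lies at the very end of the fingers, on their centre line; the grasp point (between the pads) lies robot.hold_point_z behind it (robot.hold_point_z is the distance from the TCP to the grasp point, in m); z points along the fingers, y is the direction in which the jaws open and shut (so a half turn about z gives the same grasp; the last joint's range is limited). The gripper opens to 93 mm and grips with 3 to 60 N. Pads are 15 mm wide; open, the fingers measure 128 mm over their backs; the gripper's body (75 mm by 188 mm) begins 65 mm behind the grasp point.
Start: joints at [-1.365, 0.13, 1.488, -0, 1.523, -0.085], TCP at [0.172, -0.575, 0.219] pointing down, gripper open.
Joint ranges: [-2.96, 2.96], [-0.89, 2.26], [0.02, 2.5], [-1.34, 4.48], [0, 2.73], [-2.66, 2.66]. Speed limits (rad/s): [2.39, 2.39, 2.79, 3.14, 3.14, 3.14].

### API

Orientations are given as a rotation vector (axis times angle).
In Python, from plant import robot, cams gives the robot as it stands. The module is installed in compiled form; this text tells all that it offers.
- The arm moves only by the tool step_arm, never from a script. Its argument "deltas" is a list of rows, each an object with "offset": the shift along the tool's x, y, z in cm, a list of three; "roll": the turn about the tool's z in rad. In form: [{"offset": [x, y, z], "roll": roll}, ...]. A call has 1 to 12 rows; each row shifts and turns the commanded pose from where the row before left it, along the tool's axes as they then stand; what a row does not reach is not made up. A row lasts 1/8 s, in which the tool goes at most 62.5 mm and 10.7 degrees, less where a joint would pass 70% of its speed; a pose out of reach is approached as far as the arm can. A call with a gripper value outside its range is refused whole. "fingers" is the finger opening in cm, from 0 to 9.3, set as the call begins (left out, the last holds). The fingers move at their own pace and stop on an object; "grip_force" is the grip in N (left out, the last holds). Time passes only in rows, so rows that do not move let the fingers close. It gives the time, the measured TCP pose, the force and the opening at its end, in the units of the state.
- robot.read_state(): the state, without advancing time (a new reading comes with each control period).
- cams.read_camera(name): name is "side" or "top"; returns a dict with "pixels" (384x512x3 uint8, red, green, blue), "fx", "fy", "cx", "cy" (pixels), "extrinsics" (4x4, takes a point from world to camera coordinates). Camera axes: x right, y down, z forward; pixel columns grow to the right and rows downward; lengths in m; the calibration is good to about 2 mm. A picture is of the moment at which its call begins. There is no depth.
- robot.close_job(): hands the job in, once; it reports no verdict.
Trained networks look in a picture, given as the dict that the camera call returned (one of the last four; its "shot" number tells which), for a name from the list of things; names that differ only in an ending like _2 or _b are one class to them, and where a whole thing is asked for, a point or a joint stands for the part that bears it (a point fixed in the world has none). Each returns a list of dicts, best first, with "score" (0 to 1); they miss things now and then, are a little off and sometimes report something else, mostly with a low value. They report only what shows in the picture. A call takes as long as a camera call.
- cams.boxes_of(picture, thing): "xy" ([column, row] in pixels, amid what is visible of it).
- cams.silhouettes(picture, thing): "mask" (384x512 bool, what is visible of it) and "xy" ([column, row] in pixels, amid what is visible of it).
- cams.pinpoint(picture, thing): "xy" ([column, row] in pixels: a listed point, or the origin of a listed thing).
The state is a dict: "t": time; "q": joint angles; "dq": joint speeds; "joint_torque": joint torques, N m; "tool_pos": TCP position; "orientation": TCP orientation; "force": force on the tool from outside, world axes, zero at the start; "wrist_torque": the same for the moment, N m; "opening": finger opening in m.
Only numpy, scipy, OpenCV 4.12 (cv2) and the standard library are available. Lean on these libraries where they do the work, as an engineer would, in place of code of your own. Each camera call takes 0.05 s, during which the arm holds its last target. There are 200 camera calls.

### The job

The brown box of glass plates is too heavy to lift or to shove straight ahead: walk it into its place between the white divider and the blue sliding support by pushing its near face by turns close to the left and the right corner, until it stands square and fully home against the black back stop. Slide the blue support up so that it rests against the side of the box and steadies it. There is glass inside: never press on the box with more than 20 newtons, do not jam or squeeze it hard in the bay, keep it flat on the bench, and leave the three standing volumes and the small kraft box where they are.

Things in the scene. Friction and masses are not known exactly. Their poses are not given: they have to be found in the camera images.
- platebox: The heavy box, smooth brown board with steel corners: 130 (x) by 280 (y) by 80 mm high, 4.2 kg, too wide to grip. Origin: centre of its underside; x from near face (-65 mm) to far face (+65 mm), y to its left. Pushed squarely it needs 23 to 27 N to slide; 12 mm in from an end of the near face, 11 to 15 N (less if drawn slightly upwards), and it swings about a point 75 mm past its middle.
- front_left (a point): Left upright edge of the box's far face (box frame x = +65, y = +140 mm), 40 mm above the bench.
- front_right (a point): Right upright edge of the box's far face (box frame x = +65, y = -140 mm), 40 mm above the bench.
- right_side (a point): Centre of the box's right end face (box frame y = -140 mm), 40 mm above the bench.
- bay: The shelf bay, fixed on the bench. Origin on the bench, middle of the black back stop's front face; x points away from the robot into the stop, y left. The stop is 45 mm high and runs past the bay both ways. The box is home when its far face lies on the stop: box origin at x = -65 mm here, axes parallel, between divider and support.
- divider_inner (a point): Centre of the inner (right) face of the white divider, a fixed upright plate 4 mm thick, 85 mm high, standing out 100 mm from the stop towards the robot; this face is at y = +160 mm in the bay's frame, the point at x = -50 mm, 50 mm up.
- support (a joint): How far the blue sliding support has been pushed to the left along its rail (m): 0 fully open, 0.06 at most. It slides stiffly (about 3 N) and stays where it is left. Its inner face is at y = -172 mm + this value in the bay's frame.
- support_inner (a point): Centre of the inner (left) face of the blue support, an upright plate 4 mm thick, 85 mm high, standing out 100 mm from the stop; the point is 50 mm from the stop, 50 mm up; its axes are the bay's. The outer face, to push on, is 4 mm to the right.
- volume_black: Black bound volume standing upright beyond the divider, 105 by 40 by 150 mm high; origin under its centre. Leave alone.
- volume_red: Red bound volume standing upright, 105 by 40 by 138 mm high; origin under its centre. Leave alone.
- volume_blue: Blue bound volume standing upright, 105 by 40 by 145 mm high; origin under its centre. Leave alone.
- kraft_box: Small flat kraft box, 152 by 112 by 48 mm high, to the right of the bay; origin under its centre. Leave alone.

How it is judged:
By the outcome, as a careful person would: the job done as asked, in the order asked, and still so for the second after the job is handed in, with the robot touching nothing.
It also fails if it takes over 72 s, if anything falls off the work surface, if the arm or the gripper's body presses on something with over 40 N, if the wrist force passes 120 N, or if a joint passes its speed limit or range.

## Working session

There is one attempt and no reset: what is moved stays moved. The work goes in short steps, Python scripts to look and compute and a tool call to move; the robot and the scene stay as the last step left them, time stands still between calls to the robot, and variables do not carry over. Pictures are saved under pics/ and viewed, about 8 in all and at most 12, crops included, and the job is handed in when it is done.

Besides the shell and the picture viewer there is one more tool, called after "Emit:" as name(argument=value, ...) on one line, values as JSON. step_arm: Moves the arm, as the interface text tells. Its arguments: {"type":"object","properties":{"deltas":{"type":"array"},"fingers":{"type":"number"},"grip_force":{"type":"number"}},"required":["deltas"]}

```bash
mkdir -p pics
cat > h.py <<'E'
import numpy as np, cv2
from plant import robot, cams
def shot(n, save=None):
    p=cams.read_camera(n)
    if save: cv2.imwrite(f'pics/{save}.png', p['pixels'][:,:,::-1])
    return p
def onz(p,xy,z):
    E=np.array(p['extrinsics']);R,t=E[:3,:3],E[:3,3]
    d=R.T@np.array([(xy[0]-p['cx'])/p['fx'],(xy[1]-p['cy'])/p['fy'],1.]);c=-R.T@t
    return c+d*(z-c[2])/d[2]
def proj(p,X):
    E=np.array(p['extrinsics']);v=E[:3,:3]@np.array(X)+E[:3,3]
    return [p['fx']*v[0]/v[2]+p['cx'],p['fy']*v[1]/v[2]+p['cy']]
E
cat > m.py <<'E'
from h import *
import sys
Z=dict(platebox=0,front_left=.04,front_right=.04,right_side=.04,bay=0,divider_inner=.05,support_inner=.05,kraft_box=0,volume_black=0)
for n in sys.argv[1].split(','):
    p=shot(n,n+sys.argv[2])
    for k,z in Z.items():
        r=cams.pinpoint(p,k)[:2]
        print(n,k,[(np.round(onz(p,a['xy'],z)[:2],4).tolist(),np.round(a['xy']).tolist(),round(a['score'],2)) for a in r])
s=robot.read_state();print({k:np.round(v,3).tolist() for k,v in s.items()},robot.hold_point_z)
E
python3 m.py top,side 0
```

```text
top platebox [([0.5288, 0.0455], [228.0, 230.0], 0.8)]
top front_left [([0.6123, 0.1686], [185.0, 202.0], 0.96)]
top front_right [([0.5985, -0.1147], [281.0, 206.0], 0.83)]
top right_side [([0.5293, -0.0899], [273.0, 229.0], 0.82)]
top bay [([0.7039, 0.0372], [230.0, 172.0], 0.81)]
top divider_inner [([0.6624, 0.1964], [175.0, 185.0], 0.96), ([0.5364, 0.0458], [227.0, 227.0], 0.49)]
top support_inner [([0.6214, -0.3221], [351.0, 197.0], 0.59), ([0.6672, -0.1235], [284.0, 182.0], 0.57)]
top kraft_box [([0.6155, -0.3336], [352.0, 200.0], 0.56)]
top volume_black [([0.6551, 0.3253], [136.0, 189.0], 0.87)]
side platebox [([0.5292, 0.0441], [207.0, 207.0], 0.58)]
side front_left []
side front_right [([0.6068, -0.0996], [254.0, 223.0], 0.93), ([0.5237, -0.0887], [224.0, 232.0], 0.3)]
side right_side [([0.5304, -0.0905], [227.0, 232.0], 0.84), ([0.5215, 0.0191], [207.0, 205.0], 0.16)]
side bay [([0.7134, 0.0345], [264.0, 186.0], 0.63)]
side divider_inner [([0.665, 0.1988], [225.0, 146.0], 0.94), ([0.6997, 0.0019], [265.0, 184.0], 0.16)]
side support_inner [([0.6596, -0.117], [274.0, 218.0], 0.56)]
side kraft_box [([0.6301, -0.3137], [302.0, 290.0], 0.7)]
side volume_black []
{'t': 1.0, 'q': [-1.365, 0.13, 1.488, 0.0, 1.523, -0.085], 'dq': [-0.001, -0.001, 0.0, -0.0, -0.0, -0.0], 'joint_torque': [-0.0, -55.977, -49.207, 0.077, 0.022, 0.0], 'tool_pos': [0.172, -0.575, 0.219], 'orientation': [-3.108, -0.455, -0.0], 'force': [0.058, 0.523, -0.364], 'wrist_torque': [0.015, -0.012, -0.0], 'opening': 0.093} 0.0188
```

```bash
python3 -c "
import cv2
a=cv2.imread('pics/top0.png')[130:280,120:400];cv2.imwrite('pics/c0.png',cv2.resize(a,None,fx=2.8,fy=2.8,interpolation=2))
a=cv2.imread('pics/side0.png')[90:320,110:390];cv2.imwrite('pics/c1.png',cv2.resize(a,None,fx=2.5,fy=2.5,interpolation=2))"
```

```text
(no output)
```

View pics/c0.png

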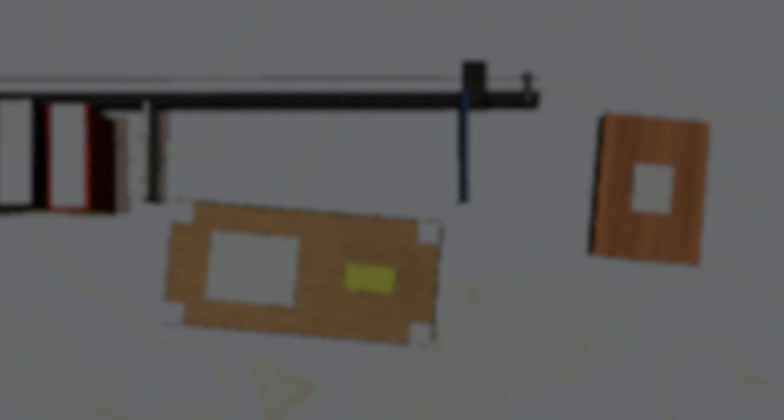

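View pics/c1.png

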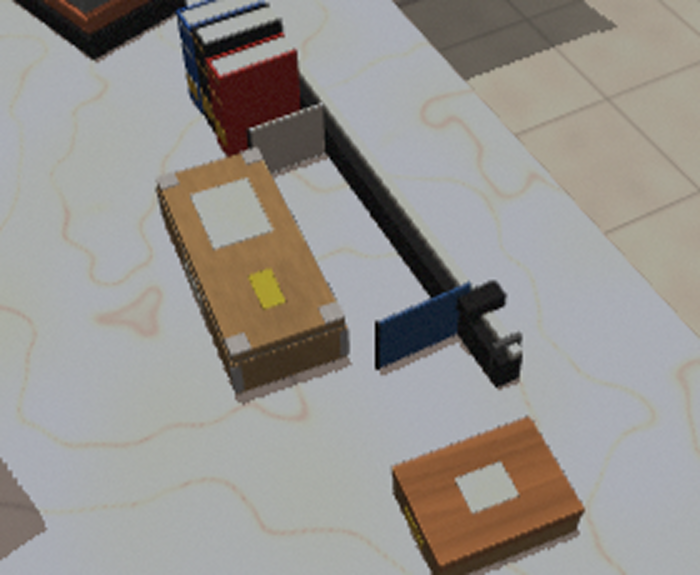

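The top view shows the box slightly clockwise of the bay, just in front of the divider tip and clear of the support. I'll fit its pose from the silhouettes and start rolling and closing the fingers.

```bash
cat > fit.py <<'E'
from h import *
from scipy.optimize import minimize
def hull(p,P):
    im=np.zeros((384*4,512*4),np.uint8)
    q=np.array([proj(p,X) for X in P])
    cv2.fillConvexPoly(im,cv2.convexHull(np.round((q+.5)*4*16).astype(np.int32)),255,shift=4)
    return cv2.resize(im,(512,384),interpolation=cv2.INTER_AREA)/255.
def corners(x,y,w,lx,ly,h):
    c,s=np.cos(w),np.sin(w)
    return [[x+c*a-s*b,y+s*a+c*b,z] for a in lx for b in ly for z in h]
def fit(pics,thing,x0,lx,ly,h):
    M=[]
    for p in pics:
        r=cams.silhouettes(p,thing)
        if r: M.append((p,r[0]['mask'].astype(float)))
    f=lambda v:sum(np.abs(hull(p,corners(*v,lx,ly,h))-m).sum() for p,m in M)
    S=[x0]+[np.array(x0)+d for d in ([.012,.012,.05],[-.012,-.012,-.05],[.012,-.012,-.05])]
    r=minimize(f,x0,method='Nelder-Mead',options=dict(initial_simplex=S,xatol=1e-4,fatol=.2,maxiter=200))
    return r.x,r.fun,[int(m.sum()) for _,m in M]
def box(pics,x0): return fit(pics,'platebox',x0,(-.065,.065),(-.14,.14),(0,.08))
E
cat > f1.py <<'E'
from fit import *
T=shot('top');S=shot('side')
for P in ([T],[S],[T,S]):
    print('box',box(P,[.529,.045,-.06]))
    print('div',fit(P,'divider_inner',[.711,.038,0],(-.1,0),(.16,.164),(0,.085)))
    print('sup',fit(P,'support_inner',[.711,.038,0],(-.1,0),(-.176,-.172),(0,.085)))
E
python3 f1.py
```

```text
box (array([ 0.5402857 ,  0.04069371, -0.07794287]), np.float64(168.49803921568628), [4334])
div (array([0.711, 0.038, 0.   ]), np.float64(0.0), [])
sup (array([0.7149389 , 0.04572319, 0.03217996]), np.float64(193.02745098039213), [186])
box (array([ 0.54055636,  0.04616708, -0.05513715]), np.float64(347.8705882352941), [4529])
div (array([0.74434854, 0.04781114, 0.04087977]), np.float64(2865.2745098039213), [3462])
sup (array([0.711, 0.038, 0.   ]), np.float64(0.0), [])
box (array([ 0.54034371,  0.04218838, -0.07171508]), np.float64(549.5294117647059), [4334, 4529])
div (array([0.74434854, 0.04781114, 0.04087977]), np.float64(2865.2745098039213), [3462])
sup (array([0.7149389 , 0.04572319, 0.03217996]), np.float64(193.02745098039213), [186])
```

Emit:
step_arm(deltas=[{"offset": [0, 0, 0], "roll": -0.16}, {"offset": [0, 0, 0], "roll": -0.16}, {"offset": [0, 0, 0], "roll": -0.16}, {"offset": [0, 0, 0], "roll": -0.16}, {"offset": [0, 0, 0], "roll": -0.16}, {"offset": [0, 0, 0], "roll": -0.16}, {"offset": [0, 0, 0], "roll": -0.16}, {"offset": [0, 0, 0], "roll": -0.16}], fingers=0, grip_force=20)

```text
t: 2.7
tool_pos: [0.1721, -0.5748, 0.2186]
orientation: [2.216, 2.227, -0.0]
force: [-0.1, 0.4, -0.8]
opening: 0.0176
```

Emit:
step_arm(deltas=[{"offset": [4.9, 2.4, 0], "roll": 0}, {"offset": [4.9, 2.4, 0], "roll": 0}, {"offset": [4.9, 2.4, 0], "roll": 0}, {"offset": [4.9, 2.4, 0], "roll": 0}, {"offset": [4.9, 2.4, 0], "roll": 0}, {"offset": [4.9, 2.4, 2], "roll": 0}, {"offset": [4.9, 2.4, 3], "roll": 0}, {"offset": [4.9, 2.4, 3], "roll": 0}, {"offset": [4.9, 2.4, 3], "roll": 0}, {"offset": [4.9, 2.4, 3], "roll": 0}, {"offset": [0, 0, 3.5], "roll": 0}, {"offset": [0, 0, 0], "roll": 0}])

```text
t: 4.2
tool_pos: [0.4097, -0.0833, 0.0412]
orientation: [-2.216, -2.22, 0.004]
force: [0.2, -0.2, 1.0]
opening: 0.0002
```

Run:
```python
from h import *
s=robot.read_state();print({k:np.round(s[k],3).tolist() for k in('t','q','tool_pos','force','opening')})
T=shot('top','t2')
g=T['pixels'].astype(float).sum(2)
for y in (.15,.1,.05,0,-.05,-.1,-.2):
    # profile along x at z=.045
    xs=np.arange(.66,.77,.001);v=[]
    for x in xs:
        c,r=proj(T,[x,y,.045]);v.append(cv2.remap(g.astype(np.float32),np.float32([[c]]),np.float32([[r]]),1)[0,0])
    v=np.array(v);h=(v.max()+v.min())/2;i=np.where(v<h)[0];print(y,xs[i[0]],xs[i[-1]],v.min(),v.max())
for x in (.64,.66,.68):
  for y0,y1 in((.15,.23),(-.18,-.08)):
    ys=np.arange(y0,y1,.001);v=[]
    for y in ys:
        c,r=proj(T,[x,y,.085]);v.append(cv2.remap(T['pixels'].astype(np.float32)[:,:,0],np.float32([[c]]),np.float32([[r]]),1)[0,0])
    v=np.array(v);print(x,y0,np.round(v[::4]).astype(int).tolist())
```

```text
{'t': 4.2, 'q': [-0.323, -0.204, 2.152, -0.0, 1.2, -0.325], 'tool_pos': [0.41, -0.083, 0.041], 'force': [0.19, -0.216, 1.037], 'opening': 0.0}
0.15 0.7110000000000001 0.7280000000000001 39.875 320.23047
0.1 0.7100000000000001 0.7290000000000001 45.578125 321.167
0.05 0.7100000000000001 0.7280000000000001 42.80664 321.54297
0 0.7100000000000001 0.7270000000000001 44.5 321.86328
-0.05 0.7090000000000001 0.7270000000000001 46.28125 321.38086
-0.1 0.7090000000000001 0.7270000000000001 41.42383 320.91797
-0.2 0.7090000000000001 0.7430000000000001 61.484375 321.25586
0.64 0.15 [104, 104, 104, 104, 103, 104, 105, 97, 79, 61, 37, 29, 53, 85, 100, 103, 103, 95, 78, 74, 63]
0.64 -0.18 [104, 105, 104, 104, 104, 104, 105, 104, 105, 104, 104, 104, 92, 58, 28, 65, 99, 104, 104, 105, 104, 104, 104, 103, 104]
0.66 0.15 [103, 104, 104, 104, 104, 104, 103, 95, 74, 53, 35, 29, 52, 86, 101, 104, 103, 94, 78, 74, 63]
0.66 -0.18 [104, 104, 104, 103, 104, 104, 104, 104, 104, 104, 104, 103, 90, 56, 26, 55, 92, 103, 104, 104, 104, 104, 104, 104, 104]
0.68 0.15 [104, 104, 104, 103, 104, 104, 100, 86, 73, 57, 35, 30, 58, 85, 93, 98, 101, 96, 79, 73, 64]
0.68 -0.18 [104, 104, 104, 104, 104, 104, 104, 104, 104, 105, 104, 103, 88, 52, 27, 59, 93, 103, 105, 104, 105, 103, 105, 104, 105]
```

Emit:
step_arm(deltas=[{"offset": [0.1, 1.5, 0], "roll": 0}, {"offset": [0, 1.0, 0], "roll": 0}, {"offset": [0, 0.4, 0], "roll": 0}, {"offset": [0, 0.2, 0], "roll": 0}, {"offset": [0, 0.2, 0], "roll": 0}, {"offset": [0, 0.2, 0], "roll": 0}, {"offset": [0, 0.2, 0], "roll": 0}, {"offset": [0, 0.2, 0], "roll": 0}])

```text
t: 5.25
tool_pos: [0.4471, -0.0838, 0.0426]
orientation: [-2.217, -2.217, 0.009]
force: [-19.4, -3.9, 13.0]
opening: 0.0008
```

```bash
cat > st.py <<'E'
from h import *
for i in range(3):
    s=robot.read_state();print({k:np.round(s[k],4).tolist() for k in('t','tool_pos','orientation','force','wrist_torque','opening')})
    if i<2: T=shot('top')
from fit import box
import sys
b=box([T],eval(sys.argv[1]));x,y,w=b[0];c,s=np.cos(w),np.sin(w)
print('box',np.round(b[0],4),b[1])
for n,a,d in(('nearL',-.065,.128),('nearR',-.065,-.128),('FL',.065,.14),('FR',.065,-.14)): print(n,round(x+c*a-s*d,4),round(y+s*a+c*d,4))
E
python3 st.py [.54,.042,-.072]
```

```text
{'t': 5.25, 'tool_pos': [0.4471, -0.0838, 0.0426], 'orientation': [-2.2167, -2.2173, 0.0094], 'force': [-19.4081, -3.867, 12.9514], 'wrist_torque': [-0.6431, 2.8961, -0.0891], 'opening': 0.0008}
{'t': 5.3, 'tool_pos': [0.4474, -0.084, 0.0426], 'orientation': [-2.2172, -2.2175, 0.0092], 'force': [-16.641, -1.4356, 9.6676], 'wrist_torque': [-0.4979, 2.5952, -0.1213], 'opening': 0.0004}
{'t': 5.35, 'tool_pos': [0.4474, -0.084, 0.0426], 'orientation': [-2.2173, -2.2175, 0.0089], 'force': [-16.5626, -2.851, 10.1196], 'wrist_torque': [-0.5302, 2.5318, -0.0342], 'opening': 0.0006}
box [ 0.5406  0.0416 -0.0738] 617.3254901960784
nearL 0.4853 0.174
nearR 0.4664 -0.0813
FL 0.6158 0.1764
FR 0.5952 -0.1028
```

Emit:
step_arm(deltas=[{"offset": [0, 0, -0.15], "roll": 0}, {"offset": [0, 0, -0.15], "roll": 0}])

```text
t: 5.65
tool_pos: [0.4473, -0.0833, 0.0444]
orientation: [-2.217, -2.217, 0.007]
force: [-8.2, -0.8, -3.9]
opening: 0.0004
```

```bash
python3 -c "
from h import *
shot('side','s3');s=robot.read_state();print({k:np.round(s[k],4).tolist() for k in('t','tool_pos','force')})
import cv2
a=cv2.imread('pics/s3.png')[90:320,110:390];cv2.imwrite('pics/c3.png',cv2.resize(a,None,fx=2.5,fy=2.5,interpolation=2))"
```

```text
{'t': 5.7, 'tool_pos': [0.4474, -0.0833, 0.0446], 'force': [-9.1845, -0.4158, -2.6799]}
```

View pics/c3.png

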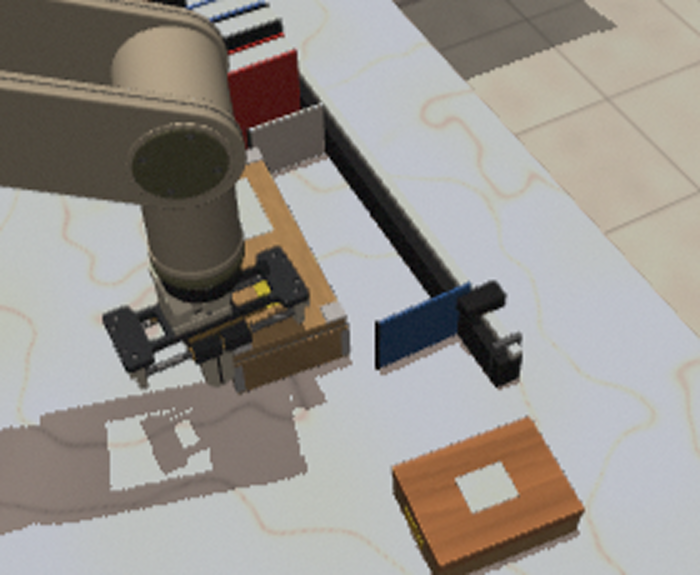

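Emit:
step_arm(deltas=[{"offset": [0, 0.1, -0.03], "roll": 0}, {"offset": [0, 0.15, -0.03], "roll": 0}, {"offset": [0, 0.2, -0.03], "roll": 0}, {"offset": [0, 0.2, -0.03], "roll": 0}, {"offset": [0, 0.2, -0.03], "roll": 0}])

```text
t: 6.32
tool_pos: [0.4553, -0.0837, 0.0456]
orientation: [-2.217, -2.216, 0.009]
force: [-10.3, -3.8, -2.7]
opening: 0.0006
```

Emit:
step_arm(deltas=[{"offset": [0, 0.2, -0.03], "roll": 0}, {"offset": [0, 0.22, -0.03], "roll": 0}, {"offset": [0, 0.22, -0.03], "roll": 0}, {"offset": [0, 0.22, -0.03], "roll": 0}, {"offset": [0, 0.22, -0.03], "roll": 0}, {"offset": [0, 0.22, -0.03], "roll": 0}, {"offset": [0, 0.22, -0.03], "roll": 0}, {"offset": [0, 0.22, -0.03], "roll": 0}, {"offset": [0, 0.22, -0.03], "roll": 0}, {"offset": [0, 0.22, -0.03], "roll": 0}])

```text
t: 7.58
tool_pos: [0.4768, -0.0838, 0.0484]
orientation: [-2.216, -2.217, 0.01]
force: [-10.9, -3.6, -3.7]
opening: 0.0006
```

```bash
python3 st.py [.55,.042,.05]
```

```text
{'t': 7.575, 'tool_pos': [0.4768, -0.0838, 0.0484], 'orientation': [-2.2164, -2.2166, 0.0101], 'force': [-10.9375, -3.6469, -3.7024], 'wrist_torque': [-0.743, 1.8667, -0.0251], 'opening': 0.0006}
{'t': 7.625, 'tool_pos': [0.4772, -0.0837, 0.0485], 'orientation': [-2.2166, -2.2167, 0.0095], 'force': [-9.8418, -2.7823, -4.149], 'wrist_torque': [-0.4818, 1.7668, 0.0174], 'opening': 0.0003}
{'t': 7.675, 'tool_pos': [0.4772, -0.0837, 0.0485], 'orientation': [-2.2166, -2.2168, 0.0092], 'force': [-9.2365, -2.7887, -3.361], 'wrist_torque': [-0.6596, 1.5759, 0.0324], 'opening': 0.0002}
box [0.5494 0.045  0.0627] 715.3294117647058
nearL 0.4765 0.1687
nearR 0.4925 -0.0868
FL 0.6055 0.1888
FR 0.623 -0.0906
```

Emit:
step_arm(deltas=[{"offset": [0, -1.5, 0.2], "roll": 0}, {"offset": [2, -1.5, 0.2], "roll": 0}, {"offset": [5, 0, 0.3], "roll": 0}, {"offset": [5, 0, 0], "roll": 0}, {"offset": [5, 0, 0], "roll": 0}, {"offset": [5, 0, 0], "roll": 0}, {"offset": [3.2, 0.4, 0], "roll": 0}, {"offset": [0, 0.3, 0], "roll": 0}, {"offset": [0, 0.15, -0.05], "roll": 0}, {"offset": [0, 0.15, -0.05], "roll": 0}, {"offset": [0, 0.15, -0.05], "roll": 0}])

```text
t: 9.1
tool_pos: [0.4599, 0.1675, 0.0444]
orientation: [-2.22, -2.216, 0.007]
force: [-14.4, 3.9, 4.6]
opening: 0.0003
```

Emit:
step_arm(deltas=[{"offset": [0, 0, -0.15], "roll": 0}, {"offset": [0, 0.15, -0.05], "roll": 0}, {"offset": [0, 0.2, -0.03], "roll": 0}, {"offset": [0, 0.25, -0.03], "roll": 0}, {"offset": [0, 0.3, -0.03], "roll": 0}, {"offset": [0, 0.3, -0.03], "roll": 0}, {"offset": [0, 0.3, -0.03], "roll": 0}, {"offset": [0, 0.3, -0.03], "roll": 0}, {"offset": [0, 0.3, -0.03], "roll": 0}, {"offset": [0, 0.3, -0.03], "roll": 0}, {"offset": [0, 0.3, -0.03], "roll": 0}, {"offset": [0, 0.25, -0.03], "roll": 0}])

```text
t: 10.6
tool_pos: [0.4878, 0.1674, 0.0478]
orientation: [-2.218, -2.215, 0.011]
force: [-11.1, 4.9, -4.0]
opening: 0.0005
```

```bash
python3 st.py [.56,.042,-.06]
```

```text
{'t': 10.6, 'tool_pos': [0.4878, 0.1674, 0.0478], 'orientation': [-2.2182, -2.2149, 0.0109], 'force': [-11.0784, 4.8597, -4.0343], 'wrist_torque': [0.8297, 1.9554, -0.0703], 'opening': 0.0005}
{'t': 10.65, 'tool_pos': [0.4882, 0.1673, 0.048], 'orientation': [-2.2186, -2.2152, 0.0103], 'force': [-10.9023, 4.7034, -4.103], 'wrist_torque': [0.6728, 1.8546, -0.0214], 'opening': 0.0003}
{'t': 10.7, 'tool_pos': [0.4882, 0.1672, 0.048], 'orientation': [-2.2187, -2.2153, 0.0104], 'force': [-10.3283, 3.3649, -3.7567], 'wrist_torque': [0.6299, 1.7376, -0.055], 'opening': 0.0003}
box [ 0.5599  0.0397 -0.0694] 604.7803921568627
nearL 0.5039 0.1719
nearR 0.4862 -0.0834
FL 0.6344 0.1749
FR 0.615 -0.1044
```

Emit:
step_arm(deltas=[{"offset": [0, -2, 0.3], "roll": 0}, {"offset": [-2, -2, 0.3], "roll": 0}, {"offset": [-5, 0, 0.3], "roll": 0}, {"offset": [-5, 0, 0], "roll": 0}, {"offset": [-5, 0, 0], "roll": 0}, {"offset": [-5, 0, 0], "roll": 0}, {"offset": [-3.2, 1.2, 0], "roll": 0}, {"offset": [0, 0.5, -0.03], "roll": 0}, {"offset": [0, 0.15, -0.1], "roll": 0}, {"offset": [0, 0.15, -0.1], "roll": 0}, {"offset": [0, 0.15, -0.1], "roll": 0}, {"offset": [0, 0.15, -0.1], "roll": 0}])

```text
t: 12.25
tool_pos: [0.4708, -0.0835, 0.0433]
orientation: [-2.218, -2.215, 0.009]
force: [-10.3, -1.2, -3.9]
opening: 0.0005
```

Emit:
step_arm(deltas=[{"offset": [0, 0.2, -0.05], "roll": 0}, {"offset": [0, 0.25, -0.03], "roll": 0}, {"offset": [0, 0.3, -0.03], "roll": 0}, {"offset": [0, 0.3, -0.03], "roll": 0}, {"offset": [0, 0.3, -0.03], "roll": 0}, {"offset": [0, 0.3, -0.03], "roll": 0}, {"offset": [0, 0.3, -0.03], "roll": 0}, {"offset": [0, 0.3, -0.03], "roll": 0}, {"offset": [0, 0.3, -0.03], "roll": 0}, {"offset": [0, 0.3, -0.03], "roll": 0}, {"offset": [0, 0.3, -0.03], "roll": 0}, {"offset": [0, 0.25, -0.03], "roll": 0}])

```text
t: 13.75
tool_pos: [0.5045, -0.084, 0.0469]
orientation: [-2.217, -2.216, 0.01]
force: [-9.9, -5.6, -4.9]
opening: 0.0004
```

```bash
python3 st.py [.57,.042,.08]
```

```text
{'t': 13.75, 'tool_pos': [0.5045, -0.084, 0.0469], 'orientation': [-2.2174, -2.2155, 0.0105], 'force': [-9.9377, -5.5781, -4.8758], 'wrist_torque': [-0.8991, 1.7703, 0.0454], 'opening': 0.0004}
{'t': 13.8, 'tool_pos': [0.505, -0.0839, 0.0471], 'orientation': [-2.2177, -2.2157, 0.0097], 'force': [-9.7644, -3.7515, -4.2247], 'wrist_torque': [-0.648, 1.6657, 0.0374], 'opening': -0.0001}
{'t': 13.85, 'tool_pos': [0.505, -0.0839, 0.0471], 'orientation': [-2.2177, -2.2158, 0.0094], 'force': [-8.9394, -2.8102, -3.497], 'wrist_torque': [-0.6755, 1.5518, 0.0176], 'opening': 0.0004}
box [0.5716 0.0469 0.1002] 792.7411764705882
nearL 0.4941 0.1677
nearR 0.5197 -0.087
FL 0.6222 0.1927
FR 0.6502 -0.0859
```

Emit:
step_arm(deltas=[{"offset": [0, -2.2, 0.3], "roll": 0}, {"offset": [2, -2.3, 0.3], "roll": 0}, {"offset": [5, 0, 0.3], "roll": 0}, {"offset": [5, 0, 0], "roll": 0}, {"offset": [5, 0, 0], "roll": 0}, {"offset": [5, 0, 0], "roll": 0}, {"offset": [3.2, 0.7, 0], "roll": 0}, {"offset": [0, 0.4, -0.03], "roll": 0}, {"offset": [0, 0.2, -0.1], "roll": 0}, {"offset": [0, 0.15, -0.1], "roll": 0}, {"offset": [0, 0.15, -0.1], "roll": 0}, {"offset": [0, 0.15, -0.1], "roll": 0}])

```text
t: 15.4
tool_pos: [0.4775, 0.1666, 0.0425]
orientation: [-2.219, -2.216, 0.011]
force: [-9.6, 0.6, -4.4]
opening: 0.0003
```

Emit:
step_arm(deltas=[{"offset": [0, 0.2, -0.05], "roll": 0}, {"offset": [0, 0.25, -0.03], "roll": 0}, {"offset": [0, 0.3, -0.03], "roll": 0}, {"offset": [0, 0.3, -0.03], "roll": 0}, {"offset": [0, 0.3, -0.03], "roll": 0}, {"offset": [0, 0.3, -0.03], "roll": 0}, {"offset": [0, 0.3, -0.03], "roll": 0}, {"offset": [0, 0.3, -0.03], "roll": 0}, {"offset": [0, 0.3, -0.03], "roll": 0}, {"offset": [0, 0.3, -0.03], "roll": 0}, {"offset": [0, 0.3, -0.03], "roll": 0}, {"offset": [0, 0.25, -0.03], "roll": 0}])

```text
t: 16.9
tool_pos: [0.5111, 0.1672, 0.046]
orientation: [-2.218, -2.215, 0.011]
force: [-11.5, 5.0, -3.6]
opening: 0.0003
```

```bash
python3 st.py [.58,.042,-.06]
```

```text
{'t': 16.9, 'tool_pos': [0.5111, 0.1672, 0.046], 'orientation': [-2.2183, -2.2145, 0.0111], 'force': [-11.5412, 5.0233, -3.6103], 'wrist_torque': [0.9313, 1.928, -0.039], 'opening': 0.0003}
{'t': 16.95, 'tool_pos': [0.5115, 0.1671, 0.0461], 'orientation': [-2.2187, -2.2149, 0.0108], 'force': [-11.1562, 2.9663, -3.4016], 'wrist_torque': [0.5902, 1.8494, 0.0012], 'opening': 0.0005}
{'t': 17.0, 'tool_pos': [0.5115, 0.167, 0.0461], 'orientation': [-2.2188, -2.2149, 0.0107], 'force': [-10.1996, 3.3335, -4.375], 'wrist_torque': [0.661, 1.6996, -0.0374], 'opening': 0.0003}
box [ 0.5838  0.0402 -0.0674] 495.7607843137255
nearL 0.5276 0.1723
nearR 0.5103 -0.0831
FL 0.6581 0.1755
FR 0.6392 -0.1038
```

Emit:
step_arm(deltas=[{"offset": [0, -2, 0.3], "roll": 0}, {"offset": [-2, -1.5, 0.3], "roll": 0}, {"offset": [-5, 0, 0.3], "roll": 0}, {"offset": [-5, 0, 0], "roll": 0}, {"offset": [-5, 0, 0], "roll": 0}, {"offset": [-5, 0, 0], "roll": 0}, {"offset": [-3.2, 0.8, 0], "roll": 0}, {"offset": [0, 0.4, -0.03], "roll": 0}, {"offset": [0, 0.2, -0.1], "roll": 0}, {"offset": [0, 0.15, -0.1], "roll": 0}, {"offset": [0, 0.15, -0.1], "roll": 0}, {"offset": [0, 0.15, -0.1], "roll": 0}])

```text
t: 18.55
tool_pos: [0.495, -0.0826, 0.0416]
orientation: [-2.215, -2.218, 0.009]
force: [-10.3, -2.5, -4.6]
opening: 0.0006
```

Emit:
step_arm(deltas=[{"offset": [0, 0.2, -0.05], "roll": 0}, {"offset": [0, 0.25, -0.03], "roll": 0}, {"offset": [0, 0.3, -0.03], "roll": 0}, {"offset": [0, 0.3, -0.03], "roll": 0}])

```text
t: 19.05
tool_pos: [0.5054, -0.0826, 0.0429]
orientation: [-2.215, -2.218, 0.01]
force: [-11.0, -4.9, -3.4]
opening: 0.0007
```

Emit:
step_arm(deltas=[{"offset": [0, 0.3, -0.03], "roll": 0}, {"offset": [0, 0.3, -0.03], "roll": 0}, {"offset": [0, 0.3, -0.03], "roll": 0}, {"offset": [0, 0.3, -0.03], "roll": 0}, {"offset": [0, 0.3, -0.03], "roll": 0}, {"offset": [0, 0.3, -0.03], "roll": 0}, {"offset": [0, 0.3, -0.03], "roll": 0}, {"offset": [0, 0.3, -0.03], "roll": 0}, {"offset": [0, 0.25, -0.03], "roll": 0}])

```text
t: 20.18
tool_pos: [0.5317, -0.0828, 0.0454]
orientation: [-2.215, -2.218, 0.011]
force: [-11.0, -4.2, -2.9]
opening: 0.0005
```

```bash
python3 st.py [.595,.042,.08]
```

```text
{'t': 20.175, 'tool_pos': [0.5317, -0.0828, 0.0454], 'orientation': [-2.2148, -2.2181, 0.0105], 'force': [-11.0221, -4.2249, -2.9225], 'wrist_torque': [-0.866, 1.8243, 0.066], 'opening': 0.0005}
{'t': 20.225, 'tool_pos': [0.5321, -0.0827, 0.0455], 'orientation': [-2.215, -2.2183, 0.0097], 'force': [-9.0434, -4.2891, -4.7136], 'wrist_torque': [-0.7398, 1.6666, 0.0278], 'opening': -0.0}
{'t': 20.275, 'tool_pos': [0.5321, -0.0827, 0.0455], 'orientation': [-2.2151, -2.2184, 0.0095], 'force': [-9.1598, -4.9162, -3.9248], 'wrist_torque': [-0.7566, 1.5853, 0.0508], 'opening': 0.0005}
box [0.5968 0.0482 0.1057] 930.3294117647058
nearL 0.5186 0.1686
nearR 0.5456 -0.086
FL 0.6466 0.1943
FR 0.6762 -0.0842
```

Emit:
step_arm(deltas=[{"offset": [0, -2.2, 0.3], "roll": 0}, {"offset": [2, -2.0, 0.3], "roll": 0}, {"offset": [5, 0, 0.3], "roll": 0}, {"offset": [5, 0, 0], "roll": 0}, {"offset": [5, 0, 0], "roll": 0}, {"offset": [5, 0, 0], "roll": 0}, {"offset": [3, 0.4, 0], "roll": 0}, {"offset": [0, 0.3, -0.03], "roll": 0}, {"offset": [0, 0.2, -0.1], "roll": 0}, {"offset": [0, 0.15, -0.1], "roll": 0}, {"offset": [0, 0.15, -0.1], "roll": 0}, {"offset": [0, 0.15, -0.1], "roll": 0}])

```text
t: 21.82
tool_pos: [0.5029, 0.1661, 0.0408]
orientation: [-2.216, -2.219, 0.012]
force: [-10.2, 0.5, -4.6]
opening: 0.0001
```

Emit:
step_arm(deltas=[{"offset": [0, 0.2, -0.05], "roll": 0}, {"offset": [0, 0.25, -0.03], "roll": 0}, {"offset": [0, 0.3, -0.03], "roll": 0}, {"offset": [0, 0.3, -0.03], "roll": 0}])

```text
t: 22.32
tool_pos: [0.5132, 0.1665, 0.0421]
orientation: [-2.215, -2.218, 0.011]
force: [-12.0, 4.6, -2.6]
opening: 0.0009
```

Emit:
step_arm(deltas=[{"offset": [0, 0.3, -0.03], "roll": 0}, {"offset": [0, 0.3, -0.03], "roll": 0}, {"offset": [0, 0.3, -0.03], "roll": 0}, {"offset": [0, 0.3, -0.03], "roll": 0}, {"offset": [0, 0.3, -0.03], "roll": 0}, {"offset": [0, 0.3, -0.03], "roll": 0}, {"offset": [0, 0.3, -0.03], "roll": 0}, {"offset": [0, 0.25, -0.03], "roll": 0}])

```text
t: 23.32
tool_pos: [0.5364, 0.167, 0.0443]
orientation: [-2.215, -2.218, 0.012]
force: [-11.9, 4.6, -3.5]
opening: 0.0002
```

```bash
python3 st.py [.61,.042,-.06]; python3 -c "
from h import *
shot('side','s4');shot('top','t4')
a=cv2.imread('pics/t4.png')[140:260,140:360];cv2.imwrite('pics/c4.png',cv2.resize(a,None,fx=3.5,fy=3.5,interpolation=2)*2)"
```

```text
{'t': 23.325, 'tool_pos': [0.5364, 0.167, 0.0443], 'orientation': [-2.2146, -2.2175, 0.0115], 'force': [-11.8876, 4.5636, -3.5104], 'wrist_torque': [0.7557, 1.9343, 0.0189], 'opening': 0.0002}
{'t': 23.375, 'tool_pos': [0.5368, 0.1668, 0.0444], 'orientation': [-2.215, -2.2178, 0.011], 'force': [-10.1004, 3.0457, -3.3983], 'wrist_torque': [0.6062, 1.8373, -0.0359], 'opening': 0.0004}
{'t': 23.425, 'tool_pos': [0.5368, 0.1668, 0.0444], 'orientation': [-2.2151, -2.2178, 0.0109], 'force': [-10.1696, 4.9671, -3.6568], 'wrist_torque': [0.7756, 1.6892, -0.0106], 'opening': 0.0005}
box [ 0.6092  0.0415 -0.0621] 569.243137254902
nearL 0.5523 0.1733
nearR 0.5364 -0.0822
FL 0.6828 0.1772
FR 0.6654 -0.1023
```

View pics/c4.png

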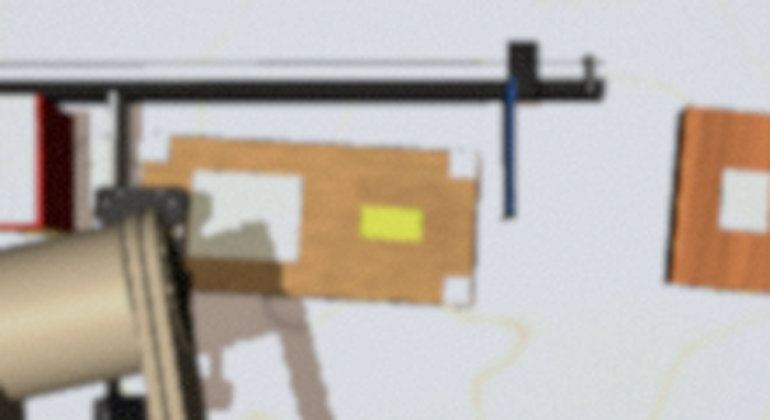

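Emit:
step_arm(deltas=[{"offset": [0, -2, 0.3], "roll": 0}, {"offset": [-2, -1.2, 0.3], "roll": 0}, {"offset": [-5, 0, 0.3], "roll": 0}, {"offset": [-5, 0, 0], "roll": 0}, {"offset": [-5, 0, 0], "roll": 0}, {"offset": [-5, 0, 0], "roll": 0}, {"offset": [-2.5, 0.6, 0], "roll": 0}, {"offset": [0, 0.3, -0.03], "roll": 0}, {"offset": [0, 0.2, -0.1], "roll": 0}, {"offset": [0, 0.15, -0.1], "roll": 0}, {"offset": [0, 0.15, -0.1], "roll": 0}, {"offset": [0, 0.15, -0.1], "roll": 0}])

```text
t: 25.08
tool_pos: [0.5214, -0.0775, 0.0402]
orientation: [-2.215, -2.219, 0.008]
force: [-9.6, -1.1, -3.2]
opening: 0.0006
```

Emit:
step_arm(deltas=[{"offset": [-0.1, 0.2, -0.05], "roll": 0}, {"offset": [-0.12, 0.25, -0.03], "roll": 0}, {"offset": [-0.12, 0.3, -0.03], "roll": 0}, {"offset": [-0.12, 0.3, -0.03], "roll": 0}])

```text
t: 25.58
tool_pos: [0.532, -0.0817, 0.0415]
orientation: [-2.215, -2.218, 0.007]
force: [-9.3, 0.4, -4.3]
opening: 0.0004
```

Emit:
step_arm(deltas=[{"offset": [-0.13, 0.3, -0.03], "roll": 0}, {"offset": [-0.13, 0.3, -0.03], "roll": 0}, {"offset": [-0.13, 0.3, -0.03], "roll": 0}, {"offset": [-0.13, 0.3, -0.03], "roll": 0}, {"offset": [-0.13, 0.3, -0.03], "roll": 0}, {"offset": [-0.13, 0.3, -0.03], "roll": 0}, {"offset": [-0.1, 0.2, -0.03], "roll": 0}])

```text
t: 26.45
tool_pos: [0.552, -0.0902, 0.0435]
orientation: [-2.214, -2.218, 0.007]
force: [-8.5, 2.0, -3.1]
opening: 0.0003
```

```bash
python3 st.py [.62,.042,.08]
```

```text
{'t': 26.45, 'tool_pos': [0.552, -0.0902, 0.0435], 'orientation': [-2.2142, -2.2184, 0.0073], 'force': [-8.5072, 1.9538, -3.1134], 'wrist_torque': [0.0568, 1.5667, 0.0614], 'opening': 0.0003}
{'t': 26.5, 'tool_pos': [0.5523, -0.0904, 0.0436], 'orientation': [-2.2146, -2.2186, 0.0071], 'force': [-8.4865, 0.5586, -4.5355], 'wrist_torque': [-0.0331, 1.4213, 0.0627], 'opening': 0.0007}
{'t': 26.55, 'tool_pos': [0.5523, -0.0904, 0.0436], 'orientation': [-2.2147, -2.2187, 0.007], 'force': [-7.8506, -0.249, -3.9447], 'wrist_torque': [-0.0989, 1.3466, 0.069], 'opening': 0.0006}
box [0.6182 0.0462 0.0973] 849.0588235294117
nearL 0.5411 0.1672
nearR 0.566 -0.0876
FL 0.6693 0.1918
FR 0.6965 -0.0869
```

Emit:
step_arm(deltas=[{"offset": [0, -2.2, 0.3], "roll": 0}, {"offset": [2, -1.8, 0.3], "roll": 0}, {"offset": [5, 0, 0.3], "roll": 0}, {"offset": [5, 0, 0], "roll": 0}, {"offset": [5, 0, 0], "roll": 0}, {"offset": [5, 0, 0], "roll": 0}, {"offset": [3.5, 0.3, 0], "roll": 0}, {"offset": [0, 0.3, -0.03], "roll": 0}, {"offset": [0, 0.2, -0.1], "roll": 0}, {"offset": [0, 0.15, -0.1], "roll": 0}, {"offset": [0, 0.15, -0.1], "roll": 0}, {"offset": [0, 0.15, -0.1], "roll": 0}])

```text
t: 28.1
tool_pos: [0.5244, 0.1619, 0.0391]
orientation: [-2.219, -2.216, 0.01]
force: [-10.4, 2.8, -3.0]
opening: 0.0003
```

Emit:
step_arm(deltas=[{"offset": [0, 0.2, -0.05], "roll": 0}, {"offset": [0, 0.25, -0.03], "roll": 0}, {"offset": [0, 0.3, -0.03], "roll": 0}, {"offset": [0, 0.3, -0.03], "roll": 0}])

```text
t: 28.6
tool_pos: [0.5346, 0.1621, 0.0402]
orientation: [-2.218, -2.216, 0.01]
force: [-11.1, 3.9, -2.7]
opening: 0.0003
```

Emit:
step_arm(deltas=[{"offset": [0, 0.3, -0.03], "roll": 0}, {"offset": [0, 0.3, -0.03], "roll": 0}, {"offset": [0, 0.3, -0.03], "roll": 0}, {"offset": [0, 0.3, -0.03], "roll": 0}, {"offset": [0, 0.3, -0.03], "roll": 0}, {"offset": [0, 0.25, -0.03], "roll": 0}])

```text
t: 29.35
tool_pos: [0.5519, 0.1624, 0.0418]
orientation: [-2.218, -2.215, 0.01]
force: [-11.6, 6.3, -3.1]
opening: 0.0006
```

```bash
python3 st.py [.632,.042,-.05]
```

```text
{'t': 29.35, 'tool_pos': [0.5519, 0.1624, 0.0418], 'orientation': [-2.2176, -2.2153, 0.0104], 'force': [-11.5536, 6.3124, -3.1372], 'wrist_torque': [0.851, 1.932, -0.0005], 'opening': 0.0006}
{'t': 29.4, 'tool_pos': [0.5522, 0.1623, 0.0419], 'orientation': [-2.218, -2.2155, 0.0099], 'force': [-11.817, 3.3983, -3.7815], 'wrist_torque': [0.5788, 1.8334, 0.0021], 'opening': 0.0007}
{'t': 29.45, 'tool_pos': [0.5523, 0.1622, 0.042], 'orientation': [-2.2182, -2.2157, 0.0098], 'force': [-10.7371, 4.7576, -3.5222], 'wrist_torque': [0.6993, 1.6256, 0.0138], 'opening': 0.0005}
box [ 0.6295  0.04   -0.0582] 625.3254901960784
nearL 0.5721 0.1716
nearR 0.5572 -0.084
FL 0.7025 0.176
FR 0.6862 -0.1035
```

Emit:
step_arm(deltas=[{"offset": [0, -1.5, 0.3], "roll": 0}, {"offset": [-2, -1.0, 0.3], "roll": 0}, {"offset": [-5, 0, 0.3], "roll": 0}, {"offset": [-5, 0, 0], "roll": 0}, {"offset": [-5, 0, 0], "roll": 0}, {"offset": [-5, 0, 0], "roll": 0}, {"offset": [-2.1, 0.5, 0], "roll": 0}, {"offset": [0, 0.25, -0.03], "roll": 0}, {"offset": [0, 0.15, -0.1], "roll": 0}, {"offset": [0, 0.15, -0.1], "roll": 0}, {"offset": [0, 0.15, -0.1], "roll": 0}, {"offset": [0, 0.15, -0.1], "roll": 0}])

```text
t: 31.0
tool_pos: [0.5439, -0.0773, 0.0394]
orientation: [-2.219, -2.221, 0.002]
force: [-4.8, 2.3, -2.9]
opening: 0.0006
```

Emit:
step_arm(deltas=[{"offset": [-0.1, 0.2, -0.05], "roll": 0}, {"offset": [-0.12, 0.25, -0.03], "roll": 0}, {"offset": [-0.12, 0.3, -0.03], "roll": 0}, {"offset": [-0.12, 0.3, -0.03], "roll": 0}])

```text
t: 31.5
tool_pos: [0.5519, -0.0814, 0.0393]
orientation: [-2.216, -2.217, 0.006]
force: [-10.7, 3.2, -1.1]
opening: 0.0004
```

```bash
python3 st.py [.632,.042,-.0]
```

```text
{'t': 31.5, 'tool_pos': [0.5519, -0.0814, 0.0393], 'orientation': [-2.2158, -2.2174, 0.006], 'force': [-10.7152, 3.1867, -1.1399], 'wrist_torque': [0.3905, 1.6313, 0.0869], 'opening': 0.0004}
{'t': 31.55, 'tool_pos': [0.5523, -0.0817, 0.0394], 'orientation': [-2.2164, -2.2177, 0.0057], 'force': [-8.1845, 2.1915, -1.6615], 'wrist_torque': [0.4204, 1.3122, 0.0647], 'opening': 0.0004}
{'t': 31.6, 'tool_pos': [0.5523, -0.0817, 0.0394], 'orientation': [-2.2166, -2.2177, 0.0054], 'force': [-8.4832, 2.6306, -1.415], 'wrist_torque': [0.3341, 1.2762, 0.0298], 'opening': 0.0004}
box [0.6315 0.0432 0.0049] 971.6352941176469
nearL 0.5659 0.1709
nearR 0.5671 -0.0851
FL 0.6958 0.1835
FR 0.6972 -0.0965
```

Emit:
step_arm(deltas=[{"offset": [-0.1, 0.2, -0.03], "roll": 0}, {"offset": [-0.12, 0.3, -0.03], "roll": 0}, {"offset": [-0.12, 0.25, -0.03], "roll": 0}, {"offset": [-0.05, 0.15, -0.03], "roll": 0}])

```text
t: 32.15
tool_pos: [0.5606, -0.0858, 0.0399]
orientation: [-2.216, -2.217, 0.007]
force: [-9.3, 0.4, -3.2]
opening: 0.0008
```

```bash
python3 st.py [.635,.042,.04]
```

```text
{'t': 32.15, 'tool_pos': [0.5606, -0.0858, 0.0399], 'orientation': [-2.216, -2.217, 0.0074], 'force': [-9.2628, 0.3992, -3.1591], 'wrist_torque': [0.0291, 1.5563, 0.0958], 'opening': 0.0008}
{'t': 32.2, 'tool_pos': [0.5608, -0.0859, 0.04], 'orientation': [-2.2162, -2.2172, 0.0072], 'force': [-8.3626, 1.5806, -3.9402], 'wrist_torque': [0.0676, 1.4292, 0.0376], 'opening': 0.0005}
{'t': 32.25, 'tool_pos': [0.5607, -0.0859, 0.04], 'orientation': [-2.2163, -2.2173, 0.0071], 'force': [-8.4207, -0.0981, -3.5417], 'wrist_torque': [0.0398, 1.3909, 0.0939], 'opening': 0.0003}
box [0.6334 0.0451 0.0529] 956.0627450980393
nearL 0.5617 0.1695
nearR 0.5752 -0.0862
FL 0.6909 0.1883
FR 0.7057 -0.0913
```

Emit:
step_arm(deltas=[{"offset": [0, -1.5, 0.3], "roll": 0}, {"offset": [2, -1.3, 0.3], "roll": 0}, {"offset": [5, 0, 0.1], "roll": 0}, {"offset": [5, 0, 0], "roll": 0}, {"offset": [5, 0, 0], "roll": 0}, {"offset": [5, 0, 0], "roll": 0}, {"offset": [2.9, 0.4, 0], "roll": 0}, {"offset": [0, 0.25, -0.05], "roll": 0}, {"offset": [0, 0.15, -0.1], "roll": 0}, {"offset": [0, 0.15, -0.1], "roll": 0}, {"offset": [0, 0.15, -0.1], "roll": 0}, {"offset": [0, 0.15, -0.1], "roll": 0}])

```text
t: 33.8
tool_pos: [0.5448, 0.1611, 0.0376]
orientation: [-2.219, -2.216, 0.01]
force: [-10.8, 1.6, -3.3]
opening: 0.0003
```

Emit:
step_arm(deltas=[{"offset": [0, 0.2, -0.05], "roll": 0}, {"offset": [0, 0.25, -0.03], "roll": 0}, {"offset": [0, 0.25, -0.03], "roll": 0}, {"offset": [0, 0.25, -0.03], "roll": 0}])

```text
t: 34.3
tool_pos: [0.5541, 0.1614, 0.0388]
orientation: [-2.218, -2.216, 0.01]
force: [-12.4, 3.1, -4.8]
opening: 0.0003
```

```bash
python3 st.py [.64,.042,-.0]
```

```text
{'t': 34.3, 'tool_pos': [0.5541, 0.1614, 0.0388], 'orientation': [-2.2183, -2.2155, 0.0103], 'force': [-12.4256, 3.1039, -4.7698], 'wrist_torque': [0.6893, 1.7419, 0.1096], 'opening': 0.0003}
{'t': 34.35, 'tool_pos': [0.5545, 0.1613, 0.0389], 'orientation': [-2.2186, -2.2159, 0.0098], 'force': [-10.4391, 2.2111, -3.8566], 'wrist_torque': [0.4478, 1.6999, 0.0997], 'opening': 0.0004}
{'t': 34.4, 'tool_pos': [0.5545, 0.1612, 0.0389], 'orientation': [-2.2189, -2.2159, 0.0097], 'force': [-9.461, 3.8642, -2.7171], 'wrist_torque': [0.5985, 1.5062, 0.1175], 'opening': 0.0004}
box [ 0.6376  0.0378 -0.0177] 638.7254901960785
nearL 0.5748 0.1669
nearR 0.5703 -0.0891
FL 0.705 0.1766
FR 0.7001 -0.1034
```

Emit:
step_arm(deltas=[{"offset": [0, 0.2, -0.03], "roll": 0}, {"offset": [0, 0.2, -0.03], "roll": 0}, {"offset": [0, 0.1, -0.03], "roll": 0}])

```text
t: 34.83
tool_pos: [0.5591, 0.1613, 0.0395]
orientation: [-2.218, -2.215, 0.01]
force: [-11.5, 3.2, -3.9]
opening: 0.0003
```

Emit:
step_arm(deltas=[{"offset": [0, 0.08, -0.03], "roll": 0}])

```text
t: 34.95
tool_pos: [0.5599, 0.1612, 0.0398]
orientation: [-2.218, -2.216, 0.011]
force: [-10.9, 3.2, -3.7]
opening: 0.0002
```

Emit:
step_arm(deltas=[{"offset": [0, 0.07, -0.03], "roll": 0}])

```text
t: 35.08
tool_pos: [0.5605, 0.1611, 0.0401]
orientation: [-2.219, -2.216, 0.011]
force: [-10.6, 1.7, -4.5]
opening: 0.0005
```

```bash
python3 st.py [.64,.042,-.02]
```

```text
{'t': 35.075, 'tool_pos': [0.5605, 0.1611, 0.0401], 'orientation': [-2.2185, -2.2156, 0.011], 'force': [-10.5811, 1.7098, -4.5338], 'wrist_torque': [0.4101, 1.7248, -0.0043], 'opening': 0.0005}
{'t': 35.125, 'tool_pos': [0.5606, 0.161, 0.0401], 'orientation': [-2.2187, -2.2156, 0.0108], 'force': [-10.7607, 2.4156, -4.1851], 'wrist_torque': [0.3902, 1.6778, 0.0231], 'opening': 0.0002}
{'t': 35.175, 'tool_pos': [0.5606, 0.161, 0.0401], 'orientation': [-2.2187, -2.2156, 0.0108], 'force': [-10.7371, 1.5887, -4.4722], 'wrist_torque': [0.3821, 1.6608, -0.0303], 'opening': 0.0004}
box [ 0.6388  0.0367 -0.042 ] 657.1960784313725
nearL 0.5793 0.1673
nearR 0.5685 -0.0884
FL 0.7096 0.1739
FR 0.6979 -0.1059
```

Emit:
step_arm(deltas=[{"offset": [0, 0.06, -0.03], "roll": 0}, {"offset": [0, 0.06, -0.02], "roll": 0}])

```text
t: 35.48
tool_pos: [0.5617, 0.1609, 0.0405]
orientation: [-2.219, -2.215, 0.011]
force: [-10.4, 2.3, -4.6]
opening: 0.0007
```

Emit:
step_arm(deltas=[{"offset": [0, 0.06, -0.02], "roll": 0}])

```text
t: 35.6
tool_pos: [0.5623, 0.161, 0.0407]
orientation: [-2.219, -2.215, 0.011]
force: [-10.5, 1.8, -4.6]
opening: 0.0005
```

Emit:
step_arm(deltas=[{"offset": [0, 0.06, -0.02], "roll": 0}])

```text
t: 35.72
tool_pos: [0.5629, 0.1609, 0.0409]
orientation: [-2.219, -2.215, 0.011]
force: [-10.6, 2.3, -4.6]
opening: 0.0005
```

Emit:
step_arm(deltas=[{"offset": [0, 0.06, -0.02], "roll": 0}, {"offset": [0, 0.06, -0.02], "roll": 0}])

```text
t: 35.98
tool_pos: [0.5641, 0.161, 0.0413]
orientation: [-2.219, -2.215, 0.011]
force: [-11.3, 1.8, -3.6]
opening: 0.0003
```

Emit:
step_arm(deltas=[{"offset": [0, 0.06, -0.02], "roll": 0}])

```text
t: 36.1
tool_pos: [0.5647, 0.1609, 0.0415]
orientation: [-2.219, -2.215, 0.011]
force: [-11.1, 2.3, -4.9]
opening: 0.0004
```

Emit:
step_arm(deltas=[{"offset": [0, 0.06, -0.02], "roll": 0}])

```text
t: 36.22
tool_pos: [0.5653, 0.1609, 0.0416]
orientation: [-2.219, -2.215, 0.011]
force: [-10.8, 2.2, -5.6]
opening: -0.0001
```

Emit:
step_arm(deltas=[{"offset": [0, -1.5, 0.3], "roll": 0}, {"offset": [-2, -1.0, 0.2], "roll": 0}, {"offset": [-5, 0, 0], "roll": 0}, {"offset": [-5, 0, 0], "roll": 0}, {"offset": [-5, 0, 0], "roll": 0}, {"offset": [-5, 0, 0], "roll": 0}, {"offset": [-2.5, 0.4, 0], "roll": 0}, {"offset": [0, 0.25, -0.05], "roll": 0}, {"offset": [0, 0.15, -0.08], "roll": 0}, {"offset": [0, 0.15, -0.08], "roll": 0}, {"offset": [0, 0.15, -0.08], "roll": 0}, {"offset": [0, 0.15, -0.08], "roll": 0}])

```text
t: 37.72
tool_pos: [0.5545, -0.0819, 0.042]
orientation: [-2.217, -2.219, 0.006]
force: [-10.9, -1.9, 0.0]
opening: 0.0006
```

Emit:
step_arm(deltas=[{"offset": [0, 0.15, -0.08], "roll": 0}, {"offset": [0, 0.15, -0.05], "roll": 0}, {"offset": [-0.05, 0.15, -0.05], "roll": 0}])

```text
t: 38.1
tool_pos: [0.5576, -0.0824, 0.0425]
orientation: [-2.216, -2.218, 0.009]
force: [-10.4, -1.1, -4.5]
opening: 0.0004
```

```bash
python3 st.py [.64,.042,-.02]
```

```text
{'t': 38.1, 'tool_pos': [0.5576, -0.0824, 0.0425], 'orientation': [-2.2158, -2.2176, 0.0086], 'force': [-10.3673, -1.1368, -4.4742], 'wrist_torque': [-0.2722, 1.6681, -0.0686], 'opening': 0.0004}
{'t': 38.15, 'tool_pos': [0.5579, -0.0824, 0.0426], 'orientation': [-2.216, -2.2178, 0.0081], 'force': [-9.8998, -0.9329, -3.561], 'wrist_torque': [-0.2902, 1.6804, -0.1059], 'opening': 0.0007}
{'t': 38.2, 'tool_pos': [0.5579, -0.0824, 0.0426], 'orientation': [-2.216, -2.2179, 0.0081], 'force': [-9.8478, -2.1914, -2.7502], 'wrist_torque': [-0.2916, 1.5052, -0.1139], 'opening': 0.0008}
box [ 0.6417  0.0386 -0.0344] 948.5764705882352
nearL 0.5812 0.1687
nearR 0.5724 -0.0871
FL 0.7115 0.1762
FR 0.7019 -0.1036
```

Emit:
step_arm(deltas=[{"offset": [-0.05, 0.15, -0.03], "roll": 0}, {"offset": [-0.05, 0.15, -0.03], "roll": 0}, {"offset": [-0.05, 0.15, -0.03], "roll": 0}, {"offset": [-0.02, 0.08, -0.02], "roll": 0}])

```text
t: 38.75
tool_pos: [0.563, -0.0839, 0.0435]
orientation: [-2.216, -2.218, 0.008]
force: [-9.6, -1.7, -3.7]
opening: 0.0007
```

Emit:
step_arm(deltas=[{"offset": [0, 0.06, -0.02], "roll": 0}, {"offset": [0, 0.06, -0.02], "roll": 0}])

```text
t: 39.0
tool_pos: [0.564, -0.084, 0.0438]
orientation: [-2.215, -2.218, 0.009]
force: [-10.2, -2.3, -4.4]
opening: 0.0004
```

Emit:
step_arm(deltas=[{"offset": [0, 0.06, -0.02], "roll": 0}])

```text
t: 39.12
tool_pos: [0.5646, -0.084, 0.044]
orientation: [-2.215, -2.218, 0.009]
force: [-9.5, -1.8, -4.3]
opening: 0.0004
```

Emit:
step_arm(deltas=[{"offset": [0, 0.06, -0.02], "roll": 0}])

```text
t: 39.25
tool_pos: [0.5652, -0.084, 0.0442]
orientation: [-2.215, -2.218, 0.009]
force: [-10.0, -1.7, -4.2]
opening: 0.0003
```

Emit:
step_arm(deltas=[{"offset": [0, 0.06, -0.02], "roll": 0}, {"offset": [0, 0.05, -0.02], "roll": 0}])

```text
t: 39.5
tool_pos: [0.5662, -0.0841, 0.0446]
orientation: [-2.215, -2.218, 0.009]
force: [-10.5, -1.4, -4.5]
opening: 0.0007
```

Emit:
step_arm(deltas=[{"offset": [0, 0.06, -0.02], "roll": 0}])

```text
t: 39.62
tool_pos: [0.5668, -0.0841, 0.0448]
orientation: [-2.215, -2.218, 0.009]
force: [-10.3, -1.3, -4.5]
opening: 0.0007
```

Emit:
step_arm(deltas=[{"offset": [0, 0.06, -0.02], "roll": 0}])

```text
t: 39.75
tool_pos: [0.5674, -0.0841, 0.045]
orientation: [-2.215, -2.218, 0.009]
force: [-10.2, -1.1, -3.9]
opening: 0.0004
```

```bash
python3 st.py [.64,.042,-.02]
```

```text
{'t': 39.75, 'tool_pos': [0.5674, -0.0841, 0.045], 'orientation': [-2.2154, -2.2175, 0.0092], 'force': [-10.2065, -1.1405, -3.858], 'wrist_torque': [-0.4256, 1.7506, 0.0386], 'opening': 0.0004}
{'t': 39.8, 'tool_pos': [0.5675, -0.0841, 0.045], 'orientation': [-2.2154, -2.2176, 0.0091], 'force': [-9.4899, -2.2366, -3.5335], 'wrist_torque': [-0.333, 1.6864, 0.0462], 'opening': 0.0003}
{'t': 39.85, 'tool_pos': [0.5675, -0.0841, 0.045], 'orientation': [-2.2155, -2.2177, 0.009], 'force': [-10.2518, -2.5301, -3.3204], 'wrist_torque': [-0.3505, 1.683, 0.002], 'opening': 0.0009}
box [ 6.441e-01  4.670e-02 -6.000e-04] 1083.9372549019608
nearL 0.5791 0.1747
nearR 0.579 -0.0813
FL 0.7092 0.1866
FR 0.709 -0.0934
```

Emit:
step_arm(deltas=[{"offset": [0, 0.06, -0.02], "roll": 0}, {"offset": [0, 0.05, -0.02], "roll": 0}])

```text
t: 40.15
tool_pos: [0.5676, -0.0841, 0.045]
orientation: [-2.214, -2.217, 0.011]
force: [-14.7, -2.6, -3.1]
opening: 0.0003
```

Emit:
step_arm(deltas=[{"offset": [0, 0.06, -0.02], "roll": 0}])

```text
t: 40.28
tool_pos: [0.5676, -0.0841, 0.045]
orientation: [-2.214, -2.216, 0.013]
force: [-17.4, -2.6, -1.5]
opening: 0.0002
```

Emit:
step_arm(deltas=[{"offset": [0, 0.06, -0.02], "roll": 0}])

```text
t: 40.4
tool_pos: [0.5676, -0.0841, 0.045]
orientation: [-2.213, -2.215, 0.014]
force: [-20.2, -3.5, 0.1]
opening: 0.0004
```

Emit:
step_arm(deltas=[{"offset": [0, -1.0, 0.2], "roll": 0}, {"offset": [2, -0.8, 0.3], "roll": 0}, {"offset": [5, 0, 0], "roll": 0}, {"offset": [5, 0, 0], "roll": 0}, {"offset": [5, 0, 0], "roll": 0}, {"offset": [5, 0, 0], "roll": 0}, {"offset": [2.5, 0.2, 0], "roll": 0}, {"offset": [0, 0.2, -0.05], "roll": 0}, {"offset": [0, 0.1, -0.05], "roll": 0}, {"offset": [0, 0.1, -0.05], "roll": 0}])

```text
t: 41.65
tool_pos: [0.5614, 0.1596, 0.045]
orientation: [-2.222, -2.22, 0.001]
force: [-4.9, 2.8, 1.4]
opening: 0.0004
```

```bash
python3 st.py [.645,.042,0]
```

```text
{'t': 41.65, 'tool_pos': [0.5614, 0.1596, 0.045], 'orientation': [-2.2218, -2.2198, 0.001], 'force': [-4.8843, 2.8232, 1.4175], 'wrist_torque': [0.3784, 0.6093, 0.0354], 'opening': 0.0004}
{'t': 41.7, 'tool_pos': [0.5613, 0.1596, 0.045], 'orientation': [-2.2217, -2.2193, 0.0013], 'force': [-3.1534, 2.3848, 1.6276], 'wrist_torque': [0.2882, 0.4645, 0.0395], 'opening': 0.0004}
{'t': 41.75, 'tool_pos': [0.5614, 0.1595, 0.045], 'orientation': [-2.2219, -2.2193, 0.0012], 'force': [-3.8655, 1.2654, 2.1878], 'wrist_torque': [0.1652, 0.525, 0.0776], 'opening': 0.0005}
box [ 0.6451  0.0376 -0.0183] 731.6117647058824
nearL 0.5825 0.1668
nearR 0.5778 -0.0892
FL 0.7127 0.1764
FR 0.7076 -0.1036
```

Emit:
step_arm(deltas=[{"offset": [0, 0.05, -0.1], "roll": 0}, {"offset": [0, 0.05, -0.08], "roll": 0}, {"offset": [0, 0.08, -0.03], "roll": 0}, {"offset": [0, 0.08, -0.03], "roll": 0}])

```text
t: 42.3
tool_pos: [0.5616, 0.1594, 0.0458]
orientation: [-2.219, -2.218, 0.008]
force: [-12.0, 0.2, -0.1]
opening: 0.0004
```

Emit:
step_arm(deltas=[{"offset": [0, 0.08, -0.03], "roll": 0}, {"offset": [0, 0.08, -0.03], "roll": 0}])

```text
t: 42.55
tool_pos: [0.5628, 0.1598, 0.0459]
orientation: [-2.218, -2.218, 0.009]
force: [-10.8, 2.7, -3.8]
opening: 0.0005
```

Emit:
step_arm(deltas=[{"offset": [0, 0.08, -0.03], "roll": 0}, {"offset": [0, 0.08, -0.03], "roll": 0}])

```text
t: 42.8
tool_pos: [0.5642, 0.1599, 0.0462]
orientation: [-2.218, -2.218, 0.009]
force: [-10.6, 2.8, -4.2]
opening: 0.0002
```

Emit:
step_arm(deltas=[{"offset": [0, 0.06, -0.03], "roll": 0}, {"offset": [0, 0.06, -0.02], "roll": 0}])

```text
t: 43.05
tool_pos: [0.5654, 0.1598, 0.0467]
orientation: [-2.218, -2.218, 0.009]
force: [-10.0, 1.0, -3.1]
opening: 0.0007
```

Emit:
step_arm(deltas=[{"offset": [0, 0.05, -0.02], "roll": 0}])

```text
t: 43.18
tool_pos: [0.5659, 0.1598, 0.0468]
orientation: [-2.218, -2.218, 0.009]
force: [-10.0, 1.9, -4.7]
opening: 0.0007
```

Continuing one small step at a time, watching for the force rise.

Emit:
step_arm(deltas=[{"offset": [0, 0.05, -0.02], "roll": 0}, {"offset": [0, 0.05, -0.02], "roll": 0}])

```text
t: 43.42
tool_pos: [0.5668, 0.1598, 0.0472]
orientation: [-2.218, -2.218, 0.009]
force: [-10.7, 1.7, -4.1]
opening: 0.0004
```

Emit:
step_arm(deltas=[{"offset": [0, 0.05, -0.02], "roll": 0}])

```text
t: 43.55
tool_pos: [0.5674, 0.1597, 0.0474]
orientation: [-2.218, -2.218, 0.009]
force: [-10.6, 1.5, -4.6]
opening: 0.0004
```

Emit:
step_arm(deltas=[{"offset": [0, 0.05, -0.02], "roll": 0}])

```text
t: 43.68
tool_pos: [0.5679, 0.1597, 0.0476]
orientation: [-2.218, -2.218, 0.009]
force: [-10.7, 2.2, -5.2]
opening: 0.0007
```

Emit:
step_arm(deltas=[{"offset": [0, 0.05, -0.02], "roll": 0}])

```text
t: 43.8
tool_pos: [0.5683, 0.1597, 0.0478]
orientation: [-2.218, -2.218, 0.009]
force: [-9.6, 1.1, -4.7]
opening: 0.0005
```

Emit:
step_arm(deltas=[{"offset": [0, 0.05, -0.02], "roll": 0}])

```text
t: 43.92
tool_pos: [0.5688, 0.1597, 0.048]
orientation: [-2.218, -2.218, 0.009]
force: [-10.0, 1.9, -4.1]
opening: 0.0003
```

Emit:
step_arm(deltas=[{"offset": [0, 0.05, -0.02], "roll": 0}])

```text
t: 44.05
tool_pos: [0.5693, 0.1597, 0.0482]
orientation: [-2.218, -2.218, 0.009]
force: [-10.6, 1.4, -4.4]
opening: 0.0005
```

Emit:
step_arm(deltas=[{"offset": [0, 0.05, -0.02], "roll": 0}])

```text
t: 44.18
tool_pos: [0.5698, 0.1597, 0.0484]
orientation: [-2.218, -2.218, 0.009]
force: [-11.0, 1.8, -3.7]
opening: 0.0005
```

Emit:
step_arm(deltas=[{"offset": [0, 0.05, -0.02], "roll": 0}])

```text
t: 44.3
tool_pos: [0.5699, 0.1597, 0.0484]
orientation: [-2.218, -2.217, 0.011]
force: [-12.7, 0.8, -3.7]
opening: 0.0007
```

```bash
python3 st.py [.645,.042,0];  python3 -c "
from h import *
shot('top','t5')
a=cv2.imread('pics/t5.png')[150:250,150:330];cv2.imwrite('pics/c5.png',cv2.resize(a,None,fx=4.3,fy=4.3,interpolation=2)*2)"
```

```text
{'t': 44.3, 'tool_pos': [0.5699, 0.1597, 0.0484], 'orientation': [-2.2177, -2.2172, 0.0107], 'force': [-12.7433, 0.8166, -3.7417], 'wrist_torque': [0.2561, 2.1607, -0.0253], 'opening': 0.0007}
{'t': 44.35, 'tool_pos': [0.5699, 0.1597, 0.0484], 'orientation': [-2.2176, -2.2173, 0.0107], 'force': [-12.6957, 0.4327, -3.9853], 'wrist_torque': [0.2664, 2.0844, -0.0099], 'opening': 0.0006}
{'t': 44.4, 'tool_pos': [0.5699, 0.1597, 0.0484], 'orientation': [-2.2177, -2.2173, 0.0106], 'force': [-13.4404, 1.371, -3.6039], 'wrist_torque': [0.2917, 2.0095, -0.0196], 'opening': 0.0003}
box [ 0.6478  0.0351 -0.0288] 611.4627450980392
nearL 0.5865 0.1649
nearR 0.5792 -0.091
FL 0.7168 0.1732
FR 0.7088 -0.1067
```

View pics/c5.png

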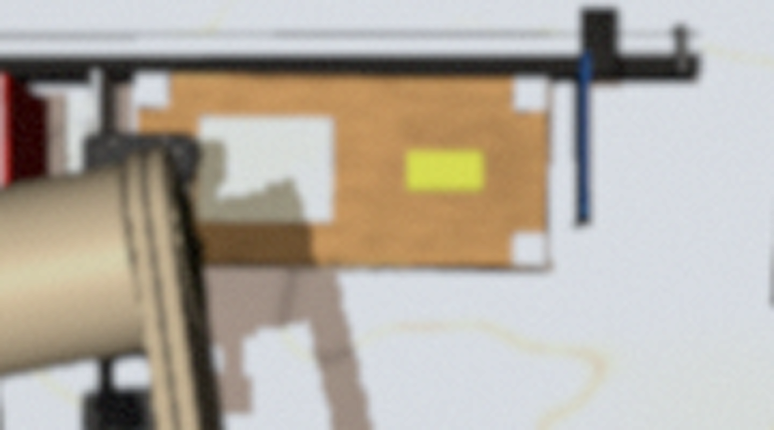

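Emit:
step_arm(deltas=[{"offset": [0, -1.0, 0.2], "roll": 0}, {"offset": [-2, -0.8, 0.3], "roll": 0}, {"offset": [-5, 0, 0], "roll": 0}, {"offset": [-5, 0, 0], "roll": 0}, {"offset": [-5, 0, 0], "roll": 0}, {"offset": [-5, 0, 0], "roll": 0}, {"offset": [-2.5, 0.4, 0], "roll": 0}, {"offset": [0, 0.2, -0.05], "roll": 0}, {"offset": [0, 0.2, -0.05], "roll": 0}, {"offset": [0, 0.1, -0.05], "roll": 0}, {"offset": [0, 0.1, -0.05], "roll": 0}])

```text
t: 45.88
tool_pos: [0.565, -0.0841, 0.0478]
orientation: [-2.219, -2.222, 0.002]
force: [-6.2, 0.1, 0.9]
opening: 0.0002
```

Emit:
step_arm(deltas=[{"offset": [0, 0.08, -0.05], "roll": 0}, {"offset": [0, 0.06, -0.05], "roll": 0}])

```text
t: 46.12
tool_pos: [0.565, -0.084, 0.0479]
orientation: [-2.217, -2.22, 0.005]
force: [-8.4, -1.5, -0.1]
opening: 0.0004
```

Emit:
step_arm(deltas=[{"offset": [0, 0.06, -0.05], "roll": 0}, {"offset": [0, 0.06, -0.03], "roll": 0}, {"offset": [0, 0.06, -0.03], "roll": 0}])

```text
t: 46.5
tool_pos: [0.5653, -0.0841, 0.048]
orientation: [-2.216, -2.218, 0.008]
force: [-11.2, -2.3, -2.0]
opening: 0.0002
```

Emit:
step_arm(deltas=[{"offset": [0, 0.06, -0.03], "roll": 0}])

```text
t: 46.62
tool_pos: [0.5658, -0.0842, 0.048]
orientation: [-2.216, -2.218, 0.009]
force: [-10.3, -1.3, -3.6]
opening: 0.0005
```

Emit:
step_arm(deltas=[{"offset": [0, 0.05, -0.03], "roll": 0}])

```text
t: 46.75
tool_pos: [0.5663, -0.0841, 0.0482]
orientation: [-2.216, -2.218, 0.009]
force: [-10.5, -1.5, -4.5]
opening: 0.0007
```

Emit:
step_arm(deltas=[{"offset": [0, 0.05, -0.03], "roll": 0}, {"offset": [0, 0.05, -0.02], "roll": 0}])

```text
t: 47.0
tool_pos: [0.5672, -0.0841, 0.0486]
orientation: [-2.216, -2.218, 0.009]
force: [-10.3, -2.2, -3.6]
opening: 0.0003
```

Emit:
step_arm(deltas=[{"offset": [0, 0.04, -0.02], "roll": 0}])

```text
t: 47.12
tool_pos: [0.5676, -0.084, 0.0488]
orientation: [-2.216, -2.218, 0.009]
force: [-10.3, -2.1, -5.2]
opening: 0.001
```

Emit:
step_arm(deltas=[{"offset": [0, 0.04, -0.02], "roll": 0}])

```text
t: 47.25
tool_pos: [0.568, -0.084, 0.049]
orientation: [-2.216, -2.218, 0.009]
force: [-10.7, -2.3, -4.5]
opening: 0.0002
```

Emit:
step_arm(deltas=[{"offset": [0, 0.04, -0.02], "roll": 0}])

```text
t: 47.38
tool_pos: [0.5683, -0.084, 0.0491]
orientation: [-2.216, -2.217, 0.009]
force: [-11.8, -2.1, -5.4]
opening: 0.0002
```

Emit:
step_arm(deltas=[{"offset": [0, -1.0, 0.2], "roll": 0}, {"offset": [2, -0.8, 0.2], "roll": 0}, {"offset": [5, 0, 0], "roll": 0}, {"offset": [5, 0, 0], "roll": 0}, {"offset": [5, 0, 0], "roll": 0}, {"offset": [5, 0, 0], "roll": 0}, {"offset": [2.5, 0.6, 0], "roll": 0}, {"offset": [0, 0.4, -0.05], "roll": 0}, {"offset": [0, 0.2, -0.05], "roll": 0}, {"offset": [0, 0.1, -0.05], "roll": 0}, {"offset": [0, 0.1, -0.05], "roll": 0}])

```text
t: 48.75
tool_pos: [0.5685, 0.1592, 0.0501]
orientation: [-2.223, -2.22, 0.0]
force: [-0.2, -0.3, -1.1]
opening: 0.0006
```

Emit:
step_arm(deltas=[{"offset": [0, 0.06, -0.05], "roll": 0}, {"offset": [0, 0.06, -0.05], "roll": 0}])

```text
t: 49.0
tool_pos: [0.5689, 0.1596, 0.0506]
orientation: [-2.221, -2.22, 0.002]
force: [-3.1, -2.2, -1.8]
opening: 0.0005
```

Emit:
step_arm(deltas=[{"offset": [0, 0.06, -0.03], "roll": 0}, {"offset": [0, 0.06, -0.03], "roll": 0}])

```text
t: 49.25
tool_pos: [0.569, 0.1596, 0.0506]
orientation: [-2.22, -2.22, 0.006]
force: [-8.1, -1.4, -0.2]
opening: 0.0012
```

Emit:
step_arm(deltas=[{"offset": [0, 0.06, -0.03], "roll": 0}])

```text
t: 49.38
tool_pos: [0.569, 0.1596, 0.0506]
orientation: [-2.219, -2.219, 0.007]
force: [-10.0, -3.1, 0.8]
opening: 0.0002
```

Emit:
step_arm(deltas=[{"offset": [0, 0.05, -0.02], "roll": 0}])

```text
t: 49.5
tool_pos: [0.569, 0.1596, 0.0506]
orientation: [-2.219, -2.219, 0.008]
force: [-11.0, -2.1, 0.7]
opening: 0.0007
```

Emit:
step_arm(deltas=[{"offset": [0, 0.02, -0.08], "roll": 0}])

```text
t: 49.62
tool_pos: [0.569, 0.1596, 0.0508]
orientation: [-2.218, -2.219, 0.009]
force: [-8.4, -1.1, -3.9]
opening: 0.0003
```

Emit:
step_arm(deltas=[{"offset": [0, 0.04, -0.04], "roll": 0}])

```text
t: 49.75
tool_pos: [0.569, 0.1597, 0.0509]
orientation: [-2.218, -2.218, 0.01]
force: [-10.1, -1.8, -5.0]
opening: 0.0003
```

Emit:
step_arm(deltas=[{"offset": [0, 0.04, -0.03], "roll": 0}])

```text
t: 49.88
tool_pos: [0.5692, 0.1597, 0.051]
orientation: [-2.218, -2.218, 0.01]
force: [-9.3, -0.1, -3.9]
opening: 0.0005
```

Emit:
step_arm(deltas=[{"offset": [0, 0.04, -0.03], "roll": 0}])

```text
t: 50.0
tool_pos: [0.5695, 0.1599, 0.0513]
orientation: [-2.218, -2.218, 0.01]
force: [-10.2, -0.3, -4.8]
opening: 0.0005
```

Emit:
step_arm(deltas=[{"offset": [0, 0.04, -0.03], "roll": 0}])

```text
t: 50.12
tool_pos: [0.5699, 0.16, 0.0515]
orientation: [-2.217, -2.218, 0.01]
force: [-9.0, -0.7, -5.2]
opening: 0.0006
```

Emit:
step_arm(deltas=[{"offset": [0, 0.04, -0.03], "roll": 0}])

```text
t: 50.25
tool_pos: [0.5702, 0.16, 0.0518]
orientation: [-2.217, -2.218, 0.01]
force: [-9.1, 0.1, -3.5]
opening: 0.0008
```

Emit:
step_arm(deltas=[{"offset": [0, 0.04, -0.03], "roll": 0}])

```text
t: 50.38
tool_pos: [0.5703, 0.16, 0.0519]
orientation: [-2.217, -2.218, 0.011]
force: [-9.9, 1.1, -5.7]
opening: 0.0004
```

Emit:
step_arm(deltas=[{"offset": [0, 0.03, -0.02], "roll": 0}])

```text
t: 50.5
tool_pos: [0.5703, 0.16, 0.0519]
orientation: [-2.217, -2.217, 0.012]
force: [-12.0, 0.5, -5.1]
opening: 0.0002
```

Emit:
step_arm(deltas=[{"offset": [0, -2, 0], "roll": 0}, {"offset": [-4, -2, 0], "roll": 0}, {"offset": [-5.5, 0, 0], "roll": 0}, {"offset": [-5.5, 0, 0], "roll": 0}, {"offset": [-5.5, 0, 0], "roll": 0}, {"offset": [-5.5, 0, 0], "roll": 0}, {"offset": [-5, 0, 0], "roll": 0}, {"offset": [-3.5, 0.5, 0], "roll": 0}, {"offset": [0, 4, 0], "roll": 0}, {"offset": [0, 4, 0], "roll": 0}, {"offset": [0, 4, 0], "roll": 0}, {"offset": [0, 0, 0], "roll": 0}])

```text
t: 52.0
tool_pos: [0.6621, -0.1848, 0.0546]
orientation: [2.22, 2.222, 0.001]
force: [-0.1, -0.1, -0.7]
opening: 0.0005
```

Run:
```python
from fit import *
T=shot('top');S=shot('side','s6')
s=robot.read_state();print(s['t'],s['tool_pos'],s['force'])
for P in([T],[S],[T,S]):print(box(P,[.645,.04,-.005])[:2])
for p in(T,S):
  for k,z in(('front_right',.04),('right_side',.04),('support_inner',.05),('front_left',.04)):
    r=cams.pinpoint(p,k)[:1];print(k,[(onz(p,a['xy'],z)[:2].round(4),a['score']) for a in r])
a=cv2.imread('pics/s6.png')[110:260,170:350];cv2.imwrite('pics/c6.png',cv2.resize(a,None,fx=4,fy=4,interpolation=2))
```

```text
52.1 [ 0.65977112 -0.18482483  0.05462251] [0.10058557 0.02750756 0.62521923]
(array([ 0.64797478,  0.03742425, -0.01573229]), np.float64(158.20392156862746))
(array([ 0.645,  0.04 , -0.005]), np.float64(0.0))
(array([ 0.64797478,  0.03742425, -0.01573229]), np.float64(158.20392156862746))
front_right [(array([ 0.6649, -0.118 ]), 0.63)]
right_side [(array([ 0.6414, -0.1103]), 0.89)]
support_inner [(array([ 0.6613, -0.117 ]), 0.74)]
front_left [(array([0.6415, 0.0353]), 0.37)]
front_right [(array([0.6923, 0.0177]), 0.62)]
right_side [(array([ 0.649 , -0.1061]), 0.84)]
support_inner [(array([ 0.6652, -0.1197]), 0.47)]
front_left []
```

View pics/c6.png

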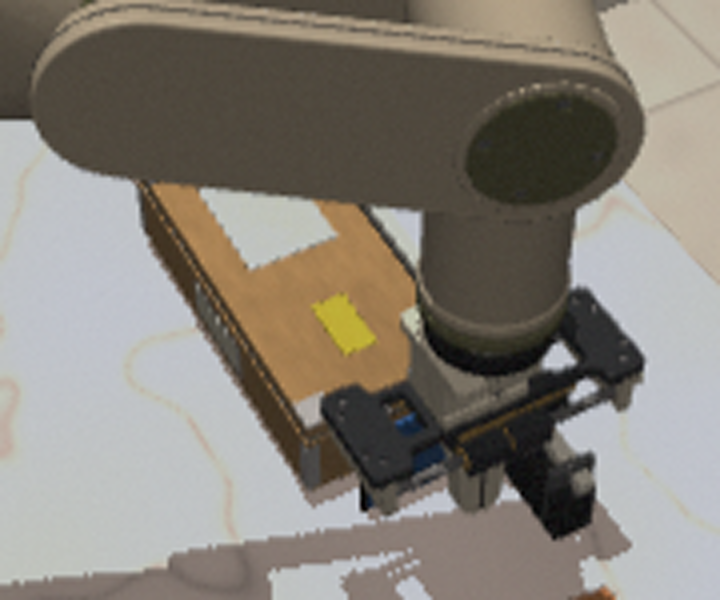

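Emit:
step_arm(deltas=[{"offset": [2.5, 0, 0], "roll": 0}, {"offset": [1.5, 0, 0], "roll": 0}, {"offset": [0.5, 0, 0], "roll": 0}, {"offset": [0.3, 0, 0], "roll": 0}, {"offset": [0.3, 0, 0], "roll": 0}, {"offset": [0.3, 0, 0], "roll": 0}, {"offset": [0.3, 0, 0], "roll": 0}])

```text
t: 53.58
tool_pos: [0.66, -0.1284, 0.0551]
orientation: [2.222, 2.22, -0.0]
force: [0.7, -2.9, -1.5]
opening: 0.0007
```

Emit:
step_arm(deltas=[{"offset": [0.25, 0, 0], "roll": 0}, {"offset": [0.25, 0, 0], "roll": 0}])

```text
t: 53.82
tool_pos: [0.66, -0.1229, 0.0551]
orientation: [2.221, 2.221, 0.0]
force: [2.2, -3.3, -0.7]
opening: 0.0003
```

Emit:
step_arm(deltas=[{"offset": [0.2, 0, 0], "roll": 0}, {"offset": [0.1, 0, 0], "roll": 0}])

```text
t: 54.08
tool_pos: [0.66, -0.1197, 0.0551]
orientation: [2.221, 2.222, 0.0]
force: [3.0, -3.5, -0.9]
opening: 0.001
```

Emit:
step_arm(deltas=[{"offset": [0.1, 0, 0], "roll": 0}])

```text
t: 54.2
tool_pos: [0.66, -0.1189, 0.0551]
orientation: [2.221, 2.221, 0.0]
force: [2.1, -3.4, -2.1]
opening: 0.0005
```

Emit:
step_arm(deltas=[{"offset": [0.1, 0, 0], "roll": 0}])

```text
t: 54.32
tool_pos: [0.66, -0.1179, 0.0551]
orientation: [2.221, 2.221, 0.0]
force: [2.0, -3.4, -1.2]
opening: 0.0007
```

Emit:
step_arm(deltas=[{"offset": [0.08, 0, 0], "roll": 0}, {"offset": [0.08, 0, 0], "roll": 0}])

```text
t: 54.58
tool_pos: [0.6599, -0.1163, 0.0551]
orientation: [2.221, 2.221, 0.0]
force: [2.1, -3.5, 0.7]
opening: 0.0007
```

Emit:
step_arm(deltas=[{"offset": [0.08, 0, 0], "roll": 0}])

```text
t: 54.7
tool_pos: [0.6599, -0.1155, 0.0551]
orientation: [2.221, 2.221, 0.0]
force: [3.4, -2.4, -0.9]
opening: 0.0006
```

Emit:
step_arm(deltas=[{"offset": [0.06, 0, 0], "roll": 0}])

```text
t: 54.82
tool_pos: [0.6599, -0.1149, 0.0551]
orientation: [2.221, 2.221, 0.0]
force: [2.9, -3.2, -1.0]
opening: 0.0004
```

Emit:
step_arm(deltas=[{"offset": [0.06, 0, 0], "roll": 0}, {"offset": [0.06, 0, 0], "roll": 0}])

```text
t: 55.08
tool_pos: [0.6599, -0.114, 0.0551]
orientation: [2.221, 2.221, -0.0]
force: [2.0, -5.5, -0.6]
opening: 0.0003
```

Emit:
step_arm(deltas=[{"offset": [0.06, 0, 0], "roll": 0}])

```text
t: 55.2
tool_pos: [0.6599, -0.114, 0.0551]
orientation: [2.221, 2.22, -0.001]
force: [2.5, -7.5, -1.2]
opening: 0.0002
```

Emit:
step_arm(deltas=[{"offset": [0.06, 0, 0], "roll": 0}])

```text
t: 55.32
tool_pos: [0.66, -0.114, 0.0552]
orientation: [2.221, 2.22, -0.002]
force: [2.6, -10.4, -1.2]
opening: 0.0006
```

Emit:
step_arm(deltas=[{"offset": [-1.0, 0, 0], "roll": 0}, {"offset": [-4, 0, 0], "roll": 0}, {"offset": [-2, -5, 0], "roll": 0}, {"offset": [0, -6, 0], "roll": 0}, {"offset": [0, -6, 0], "roll": 0}, {"offset": [0, -4, 0], "roll": 0}, {"offset": [0, 0, 0], "roll": 0}])

```text
t: 56.2
tool_pos: [0.4465, -0.1815, 0.0539]
orientation: [-2.22, -2.218, 0.001]
force: [0.1, -0.3, -0.5]
opening: 0.0005
```

Run:
```python
from fit import *
T=shot('top','t7');S=shot('side','s7')
s=robot.read_state();print(s['t'],s['tool_pos'],s['force'])
for P in([T],[S],[T,S]):print(box(P,[.645,.04,-.005])[:2])
g=T['pixels'].astype(np.float32)[:,:,0]
# box near top edge (z=.08) and box far/stop edge
for y in(.15,.12,.09,0,-.03,-.06,-.09):
    f=lambda a,b,z:(np.arange(a,b,.0005),cv2.remap(g,*[np.float32([[proj(T,[x,y,z])[i] for x in np.arange(a,b,.0005)]]) for i in(0,1)],1)[0])
    x1,v1=f(.555,.60,.08);x2,v2=f(.69,.73,.08)
    print(y,'near',x1[np.argmax(np.abs(np.gradient(cv2.GaussianBlur(v1[None],(9,1),0)[0])))],'far',x2[np.argmin(np.gradient(cv2.GaussianBlur(v2[None],(9,1),0)[0]))])
a=cv2.imread('pics/t7.png')[150:250,150:330];cv2.imwrite('pics/c7.png',cv2.resize(a,None,fx=4.3,fy=4.3,interpolation=2)*2)
```

```text
56.3 [ 0.449985   -0.18249216  0.0553785 ] [-0.12310606 -0.7022695  -0.18329664]
(array([ 0.64763887,  0.03741579, -0.01576754]), np.float64(215.78039215686275))
(array([0.65338335, 0.04235718, 0.0048216 ]), np.float64(1465.2196078431373))
(array([ 0.6497064 ,  0.03781331, -0.0141112 ]), np.float64(1774.7254901960785))
0.15 near 0.5814999999999971 far 0.7129999999999974
0.12 near 0.5804999999999972 far 0.7129999999999974
0.09 near 0.5799999999999973 far 0.7124999999999975
0 near 0.5789999999999974 far 0.7119999999999975
-0.03 near 0.5789999999999974 far 0.7114999999999976
-0.06 near 0.5789999999999974 far 0.7109999999999976
-0.09 near 0.5779999999999975 far 0.7114999999999976
```

View pics/c7.png

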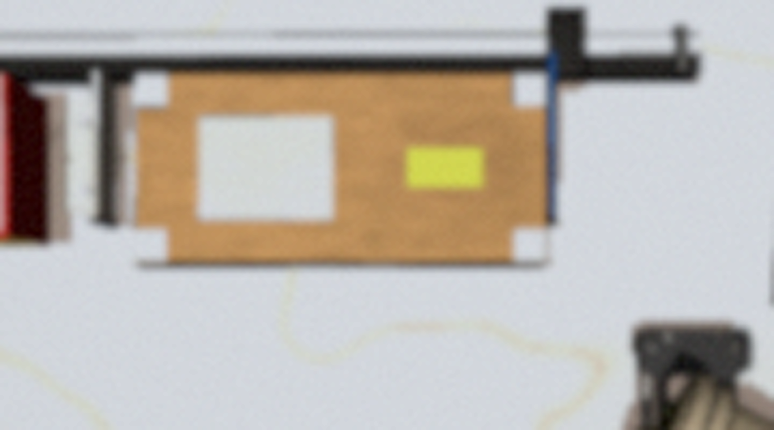

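The last view shows the box flush along the black stop, the support against its right end, and the gripper clear. I'm handing in.

```bash
python3 -c "
from plant import robot
print(robot.close_job())"
```

```text
the job is handed in; nothing more can be done
None
```

I walked the box home with alternating pushes at its left and right corners, slid the blue support up to its side, backed the arm clear and handed in at about t = 56 s. One reading slightly exceeded the 20 N limit.

- **Home and square:** At the last push on each corner, the force rose without further movement, which I took as contact with the stop. The final top view shows the far face flush along the stop. The near edge sits within about 1 mm of the stop's line, with perhaps 0.5–1 mm of lag at the right corner.
- **Support:** It moved at about 3 N and met the box where I expected it. I pressed on to about 10 N before backing off, and the top view shows it against the box's right end.
- **Volumes and kraft box:** I never touched them.
- **Force limit:** Most pushes ran at 9–12 N in x. When the right corner first met the stop at t ≈ 40.4 s, I made one small step too many. The reading was 20.2 N in x, about 20.5 N with the sideways part, so the 20 N limit was probably touched or just passed for a moment. An early contact read 19.4 N in x (about 23.7 N total) with downward friction, before I began drawing slightly upwards.
- **Fits that disagreed:** The side-camera silhouette fit was poor at the end, giving x = 0.653 m against 0.648 m from the top view. I relied on the top-view edges and the force contacts instead.

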